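# Open the interlocked fume valves of the digester's suction manifold

## Robot

A 6-joint arm with a two-finger parallel gripper is mounted at the origin on the work surface. World frame = base frame: x ahead of the robot, y to its left, z up, the work surface at z = 0. Lengths are in m, angles in rad, forces in N, time in s.
With the tool pointing down it reaches from about 0.25 to 0.725 m from the base axis. Payload 4 kg.
Tool frame: the origin (TCP) lies midway between the tips of the shut fingers; the grasp point (between the pads) lies 19 mm behind it (bot.grip_point_offset is the distance from the TCP to the grasp point, in m); z points along the fingers, y is the line along which they close (so a half turn about z gives the same grasp; the last joint's range is limited). The gripper opens to 85 mm and grips with 20 to 120 N. Pads are 22 mm wide; open, the fingers measure 114 mm over their backs; the gripper's body (76 mm by 85 mm) begins 54 mm behind the grasp point. The pads swing forward as they close: fully open they stand 13 mm farther back than shut.
Start: joints at [1.246, 0.241, 0.005, 1.335, 0, 1.571], TCP at [0.16, 0.474, 0.231] pointing down, gripper open.
Joint ranges: [-2.72, 2.72], [-1.05, 1.87], [-1.09, 1.28], [-1.99, 2.15], [-1.42, 1.44], [-3.14, 3.14]. Speed limits (rad/s): [2.79, 2.79, 3.14, 3.14, 3.14, 3.14].

## Interface

Orientations are given as a unit quaternion [x, y, z, w].
In Python, from workcell import bot gives the robot as it stands.
- The arm moves only by the tool step_arm, never from a script. Its argument "targets" is text: rows parted by semicolons, each of 7 numbers parted by spaces: the opening, from -1 (shut) to 1 (fully open), so that 0 is half open, then the shift along the world's x, y, z normalised to -1 to 1, where 1 is 0.5 m, then the turn, a rotation vector about the world's x, y, z normalised to -1 to 1, where 1 is pi/4 rad. In form: gripper x y z wx wy wz; .... A call has 1 to 10 rows; each row is the pose to reach, as a shift and turn from the pose commanded when the call began; what a row does not reach only later rows make up. A row lasts 1/12 s, in which the tool goes at most 41.7 mm and 7.16 degrees, less where a joint would pass 70% of its speed; a pose out of reach is approached as far as the arm can. A call with a number of a shift or a turn outside -1 to 1 is refused whole. A call with a gripper value outside its range is refused whole. The fingers move at their own pace and stop on an object; the grip force is fixed at half the most. Time passes only in rows, so rows that repeat a pose let the fingers close. It gives the time, the measured TCP pose, the force, the opening and the grip force at its end, in the units of the state.
- bot.get_obs(): the state, without advancing time (a new reading comes with each control period).
- bot.camera(name): name is "side" or "top"; returns the picture (480x640x3 uint8, red, green, blue); there is no depth.
- bot.camera_info(name): a dict with "vertical_fov" (degrees; the focal length in pixels is half the picture's height over the tangent of half this angle, whatever the lens; pixels are square), "cx", "cy" (the principal point, pixels), "pose" (4x4, takes a point from camera to world coordinates). Camera axes: x right, y up, looking along -z (the intrinsics and any distortion apply to the point x, -y, -z); pixel columns grow to the right and rows downward; lengths in m; the calibration is good to about 2 mm. A picture is of the moment at which its call begins. camera_info takes no time and is no camera call.
- bot.job_done(): hands the job in; it is judged then, once.
The state is a dict: "clock": time; "joint_pos": joint angles; "joint_vel": joint speeds; "tau": joint torques, N m; "eef_pos": TCP position; "tool_rot": TCP orientation; "ft_force": force on the tool from outside, world axes, zero at the start; "ft_torque": the same for the moment, N m; "grip_width": finger opening in m; "grasp_force": force on a finger pad.
Only numpy, scipy, OpenCV 4.12 (cv2) and the standard library are available. Lean on these libraries where they do the work, as an engineer would, in place of code of your own. Each camera call takes 0.05 s, during which the arm holds its last target. There are 200 camera calls.

## Task

Before the digester is started, open all three suction valves: push each red lever a quarter turn clockwise, seen from above, until it lies along its pipe, fully home on its stop. A locking box under the levers lets them move only one after the other, in an order set by how the hoses are plumbed and not visible from outside, so try a lever gently: if it stops after its bit of play, leave it and try another, and come back to it once another is fully home. Never force a lever, leave the other things on the bench alone, and let go of the levers at the end.

Things in the scene. Friction and masses are not known exactly. Their poses are not given: they have to be found in the camera images.
- manifold: Suction manifold fixed to the bench: white base 200 x 470 mm, header pipe on its far edge, 3 grey ball valves 150 mm apart with black hoses to the robot, grey locking box (94 x 416 mm, top 118 mm high) over their stems, a red lever on each stem. Origin: below the middle valve's axis, at bench height; x to the header, y to the left valve, z up. Extent in x -156 to +130 mm. Bears 20 N at most.
- lever_left (a joint): Angle of the left (+y) lever, rad: 0 shut (arm along the manifold's +y), growing clockwise seen from above, to 1.571 fully open on its stop (arm along the manifold's +x, to the header). Levers run at 3 to 6 N pushed 85 mm from the axis, slightly stiffer over the last 20 degrees, and stay where left. More than 20 N bends the locking slides.
- left_axis (a point): Point on the left (+y) lever's upright turning axis, 146 mm above the bench (mid-height of the arm); fixed to the manifold. Red arm 16 mm thick, 135 to 157 mm above the bench, its rounded end 108 mm from the axis, 17 mm free under it.
- left_tip (a point): Point in the left (+y) lever's arm, 100 mm from its axis, in its middle plane, 146 mm above the bench; swings with the lever.
- lever_mid (a joint): Angle of the middle lever, rad: 0 shut (arm along the manifold's +y), growing clockwise seen from above, to 1.571 fully open on its stop (arm along the manifold's +x, to the header). Slides in the box hold two levers at the start; the free one, fully home, frees a second, that one the third. Which is which varies.
- mid_axis (a point): Point on the middle lever's upright turning axis, 146 mm above the bench (mid-height of the arm); fixed to the manifold. Red hub 34 mm across, 160 mm high; 25 mm lie between its rim and the end of the right lever when shut. All levers are alike.
- mid_tip (a point): Point in the middle lever's arm, 100 mm from its axis, in its middle plane, 146 mm above the bench; swings with the lever.
- lever_right (a joint): Angle of the right (-y) lever, rad: 0 shut (arm along the manifold's +y), growing clockwise seen from above, to 1.571 fully open on its stop (arm along the manifold's +x, to the header). A held lever yields only 6 to 10 degrees from shut, then resists like a stiff spring (about 5 N per mm); the stop at the end feels the same. 20 N is too much.
- right_axis (a point): Point on the right (-y) lever's upright turning axis, 146 mm above the bench (mid-height of the arm); fixed to the manifold. Red hub and arm like the others.
- right_tip (a point): Point in the right (-y) lever's arm, 100 mm from its axis, in its middle plane, 146 mm above the bench; swings with the lever.
- wash_bottle: White wash bottle, 68 mm across, 205 mm tall with its bent spout, standing left of the manifold. Origin: centre of its underside. Not part of the job.
- beaker: Empty glass beaker, 74 mm across, 95 mm tall, standing right of the manifold. Origin: centre of its underside. Not part of the job.
- spare_nut: Spare grey union nut, 52 mm across, 24 mm tall, lying left of the manifold. Origin: centre of its underside. Not part of the job.

How it is judged:
On the way, in this order (a step that is already met when the one before it is completed fails the run):
1. one valve is open, its lever home on the stop (value of joint any of lever_left, lever_mid, lever_right above 1.5 rad), for 0.2 s.
2. two valves are open, their levers home on the stop ((value of joint each of lever_left, lever_mid above 1.5 rad or value of joint each of lever_left, lever_right above 1.5 rad or value of joint each of lever_mid, lever_right above 1.5 rad)), for 0.2 s.
At the end, for the whole second after the job is handed in: All three levers stand fully open and still: each within 4 degrees of its stop (angle above 1.5 rad) (value of joint each of lever_left, lever_mid, lever_right above 1.5 rad and velocity of joint lever_left between -0.05 and 0.05 rad/s and velocity of joint lever_mid between -0.05 and 0.05 rad/s and velocity of joint lever_right between -0.05 and 0.05 rad/s); the robot touches nothing.
It fails at once if a lever or the manifold is pushed with more than 20 N (contact force between any of the fingers, the arm and manifold above 20 N).
It fails at once if a bystander (wash bottle, beaker, spare nut) is moved by more than 30 mm (distance of any of wash_bottle, beaker, spare_nut from where it was at the start of the episode above 0.03 m).
It also fails if it takes over 72 s, if anything falls off the work surface, if the arm or the gripper's body presses on something with over 40 N, if the wrist force passes 120 N, or if a joint passes its speed limit or range.

## Working session

There is one attempt and no reset: what is moved stays moved. The work goes in short steps, Python scripts to look and compute and a tool call to move; the robot and the scene stay as the last step left them, time stands still between calls to the robot, and variables do not carry over. Pictures are saved under pics/ and viewed, at most 10 in all, crops included, and the job is handed in when it is done.

Besides the shell and the picture viewer there is one more tool, called after "Call:" by a JSON object that holds its "method" and its "body", one argument or row to a line. step_arm: Moves the arm, as the interface text tells. Scaled input: -1 to 1 covers 0.5 m each way for a shift and pi/4 rad each way for a turn. Its arguments: {"type":"object","properties":{"targets":{"type":"string"}},"required":["targets"]}

```bash
mkdir -p pics; ls; cat > h.py <<'E'
import numpy as np,cv2
from workcell import bot
def snap(n,f):
    im=bot.camera(n); cv2.imwrite('pics/'+f,im[:,:,::-1]); return im
def ray(n,u,v):
    c=bot.camera_info(n);P=np.array(c['pose']);f=240/np.tan(np.radians(c['vertical_fov'])/2)
    d=P[:3,:3]@np.array([(u-c['cx'])/f,-(v-c['cy'])/f,-1]);return P[:3,3],d
def onz(n,u,v,z):
    o,d=ray(n,u,v);return o+d*(z-o[2])/d[2]
def red(im):
    h=cv2.cvtColor(im,cv2.COLOR_RGB2HSV);return (((h[...,0]<8)|(h[...,0]>172))&(h[...,1]>140)&(h[...,2]>60)).astype(np.uint8)
E
python3 - <<'E'
from h import *
for n in('top','side'):
    im=snap(n,n+'0.png');print(n,bot.camera_info(n))
    k,l,s,c=cv2.connectedComponentsWithStats(red(im))
    for i in range(1,k):
        if s[i][4]>60:
            ct=cv2.findContours((l==i).astype(np.uint8),0,2)[0][0]
            print(s[i],c[i],onz(n,*c[i],.157),cv2.minAreaRect(ct))
print(bot.get_obs())
E
```

```text
pics
top {'vertical_fov': 56.894488789894794, 'cx': 314.3261919921691, 'cy': 244.31779778302618, 'pose': array([[-3.40635726e-05,  9.97285474e-01, -7.36320670e-02,
         4.73734540e-01],
       [-9.99954983e-01, -7.32626580e-04, -9.46022346e-03,
        -2.46238614e-02],
       [-9.48848825e-03,  7.36284300e-02,  9.97240604e-01,
         1.18646682e+00],
       [ 0.00000000e+00,  0.00000000e+00,  0.00000000e+00,
         1.00000000e+00]])}
[355 257  53  14 381] [384.10498688 264.63779528] [ 0.50237748 -0.17667843  0.157     ] ((381.0, 263.5), (52.0, 13.0), 0.0)
[291 262  53  13 368] [319.44293478 268.93478261] [ 0.49245759 -0.02673002  0.157     ] ((317.0, 268.0), (12.0, 52.0), 90.0)
[226 266  54  14 404] [254.10891089 272.47029703] [0.48428935 0.12499948 0.157     ] ((252.5, 272.5), (13.0, 53.0), 90.0)
side {'vertical_fov': 56.13469243220685, 'cx': 317.82150805151844, 'cy': 247.4320610249586, 'pose': array([[-0.9917386 ,  0.09975549, -0.08064366,  0.44001811],
       [-0.12754384, -0.69980186,  0.7028584 ,  0.840437  ],
       [ 0.0136794 ,  0.7073374 ,  0.70674371,  0.98204569],
[... 1276 characters left out ...]
)
{'clock': 0.1, 'joint_pos': array([ 1.24601697e+00,  2.41374884e-01,  3.81036769e-03,  1.33522949e+00,
       -2.86832330e-05,  1.57078918e+00]), 'joint_vel': array([-0.00172612, -0.00034017,  0.00392637,  0.00052106,  0.0002422 ,
       -0.00133807]), 'tau': array([-2.75026096e-04, -3.73136687e+01,  2.53009540e+01,  1.08421105e-02,
       -1.80272752e-05,  2.53271793e-06]), 'eef_pos': array([0.15936604, 0.47328742, 0.23046487]), 'tool_rot': array([ 1.61673283e-01,  9.86843833e-01, -9.88018257e-04, -1.47340135e-04]), 'ft_force': array([-0.5565936 , -0.03579074, -0.2079457 ]), 'ft_torque': array([ 0.01767706, -0.01188693, -0.01826617]), 'grasp_force': 0.0, 'grip_width': 0.08519601023697293}
```

View pics/top0.png

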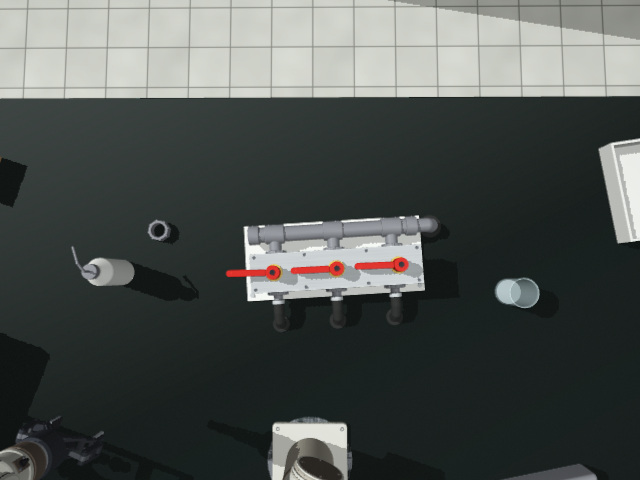

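View pics/side0.png

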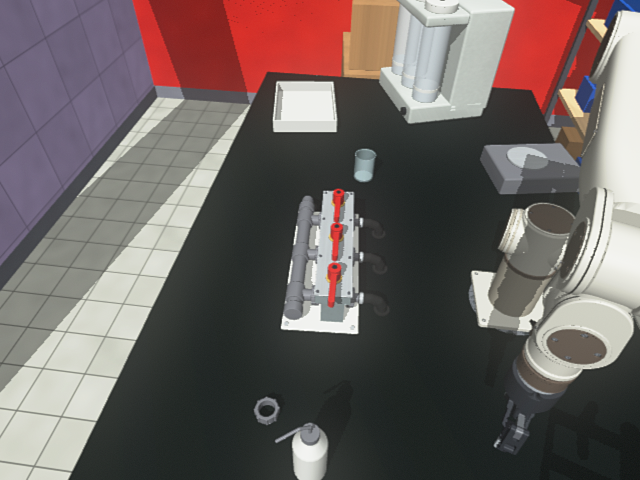

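```bash
python3 - <<'E'
from h import *
im=cv2.imread('pics/top0.png')[:,:,::-1].copy()
k,l,s,c=cv2.connectedComponentsWithStats(red(im))
A=[]
for i in range(1,k):
    if s[i][4]<200: continue
    v,u=np.nonzero(l==i); x0=s[i][0]; x1=x0+s[i][2]-1
    m=(u<x1-17)                       # arm only
    p=np.polyfit(u[m],v[m],1)
    f=lambda q:onz('top',q,np.polyval(p,q),.157)
    e,r=f(x0-.5),f(x1+.5); d=(e-r)/np.linalg.norm(e-r)
    hm=u>x1-13; hc=onz('top',(u[hm].min()+u[hm].max())/2,(v[hm].min()+v[hm].max())/2,.160)
    print('end',e.round(4),'len',np.linalg.norm(e-r).round(4),'axis',(e-.108*d).round(4),'hub',hc.round(4),'yaw',np.degrees(np.arctan2(-d[0],d[1])).round(2)); A.append(e-.108*d)
print([np.linalg.norm(A[i]-A[i+1]) for i in(0,1)], np.degrees(np.arctan2(-(A[2]-A[0])[0],(A[2]-A[0])[1])))
E
```

```text
end [ 0.4996 -0.1081  0.157 ] len 0.1229 axis [ 0.5042 -0.216   0.157 ] hub [ 0.5049 -0.2153  0.16  ] yaw 2.47
end [0.489  0.0405 0.157 ] len 0.1232 axis [ 0.4948 -0.0674  0.157 ] hub [ 0.4946 -0.0673  0.16  ] yaw 3.05
end [0.4832 0.1916 0.157 ] len 0.1256 axis [0.485  0.0836 0.157 ] hub [0.4842 0.0808 0.16  ] yaw 0.94
[np.float64(0.14887163506174636), np.float64(0.15127644145098249)] 3.6746656641398223
```

Call:
{"method": "step_arm", "body": {
  "targets": "-1 0.06 -0.06 0 0 0 0.05; -1 0.12 -0.13 0 0 0 0.1; -1 0.18 -0.2 0 0 0 0.16; -1 0.24 -0.26 0 0 0 0.21; -1 0.3 -0.32 0 0 0 0.26; -1 0.36 -0.38 0 0 0 0.31; -1 0.42 -0.45 0 0 0 0.37; -1 0.48 -0.52 0 0 0 0.42; -1 0.54 -0.58 0 0 0 0.46; -1 0.57 -0.617 0 0 0 0.49"
}}

```text
clock: 0.93
eef_pos: [0.4431, 0.1662, 0.2311]
tool_rot: [-0.031, 1.0, 0.0, -0.0]
ft_force: [1.1, 0.8, -0.5]
grip_width: -0.0
grasp_force: 0.0
```

```bash
cat >> h.py <<'E'
yw=np.radians(3.67);ex=np.array([np.cos(yw),np.sin(yw)]);ey=np.array([-ex[1],ex[0]])
M=np.array([.4943,-.0667]);AX=dict(l=M+.15*ey,m=M,r=M-.15*ey)
def pose(L,th,d,z=.14,r=.085):
    "finger centre r along the arm, d mm behind its middle plane, lever at th deg; tool yaw in deg"
    t=np.radians(th);a=np.cos(t)*ey+np.sin(t)*ex;n=np.cos(t)*ex-np.sin(t)*ey
    return np.r_[AX[L]+r*a-d*n,z,93.67-th]
def now():
    o=bot.get_obs();from scipy.spatial.transform import Rotation as R
    y=R.from_quat(o['tool_rot']).as_matrix()[:,1];return np.r_[o['eef_pos'],np.degrees(np.arctan2(y[1],y[0]))],o
def rel(p,c): 
    d=np.asarray(p)-c;return ' '.join('%.3f'%q for q in np.r_[d[:3]/.5,0,0,d[3]/45])
E
python3 - <<'E'
from h import *
p,o=now();print(p,o['clock'],o['ft_force'],o['grip_width'])
c=np.array([.445,.1655,.231,93.7])
for d in(.035,.025,.02,.018):print(pose('l',0,d),rel(pose('l',0,d),c))
E
```

```text
[ 0.44312144  0.16617614  0.23105418 93.51833128] 0.9333 [ 1.13857757  0.82160701 -0.48327035] -2.7047404496304294e-05
[ 0.44432947  0.16557774  0.14       93.67      ] -0.001 0.000 -0.182 0.000 0.000 -0.001
[ 0.45430897  0.16621783  0.14       93.67      ] 0.019 0.001 -0.182 0.000 0.000 -0.001
[ 0.45929871  0.16653788  0.14       93.67      ] 0.029 0.002 -0.182 0.000 0.000 -0.001
[ 0.46129461  0.1666659   0.14       93.67      ] 0.033 0.002 -0.182 0.000 0.000 -0.001
```

Call:
{"method": "step_arm", "body": {
  "targets": "-1 0 0 -0.06 0 0 0; -1 0 0 -0.12 0 0 0; -1 0 0 -0.182 0 0 0; -1 0 0 -0.182 0 0 0; -1 0.01 0 -0.182 0 0 0; -1 0.02 0.001 -0.182 0 0 0; -1 0.024 0.001 -0.182 0 0 0; -1 0.028 0.001 -0.182 0 0 0; -1 0.028 0.001 -0.182 0 0 0"
}}

```text
clock: 1.68
eef_pos: [0.4578, 0.1692, 0.1419]
tool_rot: [-0.03, 1.0, 0.001, 0.002]
ft_force: [-0.6, 0.0, 0.2]
grip_width: 0.0
grasp_force: 0.0
```

```bash
python3 - <<'E'
from h import *
im=snap('side','s1.png')[150:350,230:430]; cv2.imwrite('pics/s1c.png',cv2.resize(im,(600,600),interpolation=2)[:,:,::-1])
E
```

```text
(no output)
```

View pics/s1c.png

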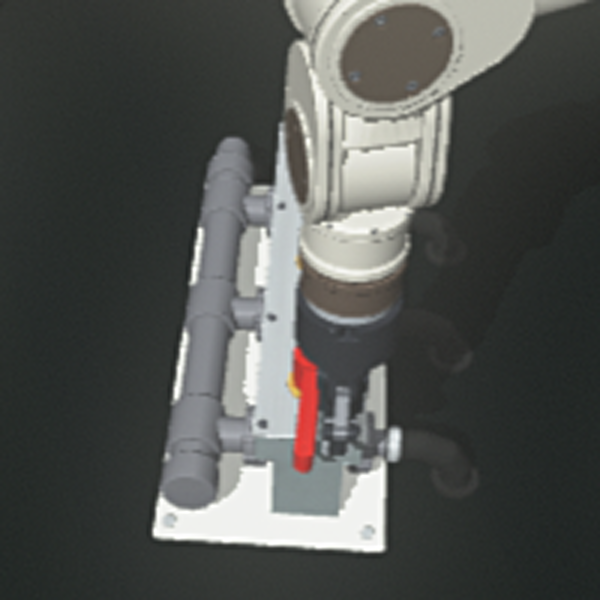

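Call:
{"method": "step_arm", "body": {
  "targets": "-1 0.004 0 0 0 0 0; -1 0.008 0 0 0 0 0; -1 0.012 0.001 0 0 0 0; -1 0.012 0.001 0 0 0 0"
}}

```text
clock: 2.07
eef_pos: [0.4627, 0.1691, 0.1404]
tool_rot: [-0.03, 1.0, 0.0, 0.0]
ft_force: [-0.4, 0.4, -0.1]
grip_width: 0.0
grasp_force: 0.0
```

Call:
{"method": "step_arm", "body": {
  "targets": "-1 0.004 0 0 0 0 0; -1 0.008 0 0 0 0 0; -1 0.008 0 0 0 0 0"
}}

```text
clock: 2.32
eef_pos: [0.4658, 0.1692, 0.1401]
tool_rot: [-0.03, 1.0, 0.0, -0.001]
ft_force: [-2.9, 0.9, 1.9]
grip_width: -0.0003
grasp_force: 1.2
```

Call:
{"method": "step_arm", "body": {
  "targets": "-1 0.005 0 0 0 0 0; -1 0.01 0 0 0 0 0; -1 0.01 0 0 0 0 0"
}}

```text
clock: 2.57
eef_pos: [0.471, 0.1694, 0.1401]
tool_rot: [-0.03, 1.0, 0.0, -0.001]
ft_force: [-3.8, 2.8, 1.9]
grip_width: -0.0001
grasp_force: 1.7
```

Call:
{"method": "step_arm", "body": {
  "targets": "-1 0.004 0 0 0 0 0; -1 0.006 0 0 0 0 0; -1 0.006 0 0 0 0 0"
}}

```text
clock: 2.82
eef_pos: [0.4726, 0.1694, 0.1401]
tool_rot: [-0.03, 1.0, 0.0, -0.002]
ft_force: [-6.8, 2.3, 3.6]
grip_width: 0.0001
grasp_force: 3.7
```

Call:
{"method": "step_arm", "body": {
  "targets": "-1 0.003 0 0 0 0 0; -1 0.003 0 0 0 0 0"
}}

```text
clock: 2.98
eef_pos: [0.4734, 0.1694, 0.14]
tool_rot: [-0.03, 1.0, 0.0, -0.002]
ft_force: [-10.2, 2.8, 4.5]
grip_width: -0.0001
grasp_force: 4.5
```

Call:
{"method": "step_arm", "body": {
  "targets": "-1 -0.03 0 0 0 0 0; -1 -0.08 0 0 0 0 0; -1 -0.077 -0.08 0 0 0 0; -1 -0.072 -0.16 0 0 0 0; -1 -0.066 -0.24 0 0 0 0; -1 -0.061 -0.3 0 0 0 0; -1 -0.061 -0.3 0 0 0 0; -1 -0.03 -0.3 0 0 0 0; -1 -0.013 -0.3 0 0 0 0; -1 -0.009 -0.3 0 0 0 0"
}}

```text
clock: 3.82
eef_pos: [0.4731, 0.0187, 0.1405]
tool_rot: [-0.03, 1.0, -0.0, 0.001]
ft_force: [-1.2, -1.7, 2.1]
grip_width: 0.0
grasp_force: 0.9
```

Call:
{"method": "step_arm", "body": {
  "targets": "-1 0.004 0 0 0 0 0; -1 0.008 0 0 0 0 0; -1 0.012 0 0 0 0 0; -1 0.012 0 0 0 0 0"
}}

```text
clock: 4.15
eef_pos: [0.4768, 0.0194, 0.14]
tool_rot: [-0.03, 1.0, -0.0, -0.001]
ft_force: [-1.9, -0.2, -0.1]
grip_width: -0.0001
grasp_force: 1.0
```

Call:
{"method": "step_arm", "body": {
  "targets": "-1 0.005 0 0 0 0 0; -1 0.01 0 0 0 0 0; -1 0.01 0 0 0 0 0"
}}

```text
clock: 4.4
eef_pos: [0.4813, 0.0196, 0.14]
tool_rot: [-0.03, 1.0, 0.0, -0.001]
ft_force: [-4.9, 0.7, 1.6]
grip_width: 0.0001
grasp_force: 2.4
```

Call:
{"method": "step_arm", "body": {
  "targets": "-1 0.004 0 0 0 0 0; -1 0.006 0 0 0 0 0; -1 0.006 0 0 0 0 0"
}}

```text
clock: 4.65
eef_pos: [0.4826, 0.0196, 0.1399]
tool_rot: [-0.03, 1.0, 0.001, -0.003]
ft_force: [-9.0, 1.1, 5.7]
grip_width: -0.0001
grasp_force: 4.5
```

Call:
{"method": "step_arm", "body": {
  "targets": "-1 -0.03 0 0 0 0 0; -1 -0.08 0 0 0 0 0; -1 -0.077 -0.08 0 0 0 0; -1 -0.072 -0.16 0 0 0 0; -1 -0.066 -0.24 0 0 0 0; -1 -0.061 -0.3 0 0 0 0; -1 -0.061 -0.3 0 0 0 0; -1 -0.035 -0.3 0 0 0 0; -1 -0.018 -0.3 0 0 0 0; -1 -0.014 -0.3 0 0 0 0"
}}

```text
clock: 5.48
eef_pos: [0.4805, -0.131, 0.1406]
tool_rot: [-0.03, 1.0, -0.0, 0.001]
ft_force: [0.7, 0.4, 0.2]
grip_width: -0.0
grasp_force: 0.0
```

Call:
{"method": "step_arm", "body": {
  "targets": "-1 0.004 0 0 0 0 0; -1 0.008 0 0 0 0 0; -1 0.012 0 0 0 0 0; -1 0.012 0 0 0 0 0"
}}

```text
clock: 5.82
eef_pos: [0.4837, -0.1302, 0.1401]
tool_rot: [-0.03, 1.0, 0.0, -0.001]
ft_force: [-1.8, 1.2, 2.2]
grip_width: 0.0002
grasp_force: 1.1
```

Call:
{"method": "step_arm", "body": {
  "targets": "-1 0.005 0 0 0 0 0; -1 0.01 0 0 0 0 0; -1 0.01 0 0 0 0 0"
}}

```text
clock: 6.07
eef_pos: [0.4893, -0.1304, 0.14]
tool_rot: [-0.03, 1.0, 0.001, -0.0]
ft_force: [-2.5, 3.0, 0.4]
grip_width: -0.0002
grasp_force: 1.1
```

Call:
{"method": "step_arm", "body": {
  "targets": "-1 0.004 0 0 0 0 0; -1 0.006 0 0 0 0 0; -1 0.006 0 0 0 0 0"
}}

```text
clock: 6.32
eef_pos: [0.4923, -0.1307, 0.14]
tool_rot: [-0.03, 1.0, 0.0, -0.0]
ft_force: [-2.0, 1.5, -0.8]
grip_width: -0.0001
grasp_force: 1.3
```

Call:
{"method": "step_arm", "body": {
  "targets": "-1 0.003 0 0 0 0 0; -1 0.003 0 0 0 0 0"
}}

```text
clock: 6.48
eef_pos: [0.4938, -0.1309, 0.1401]
tool_rot: [-0.03, 1.0, 0.0, -0.0]
ft_force: [-2.5, 2.6, -0.9]
grip_width: -0.0006
grasp_force: 1.4
```

Call:
{"method": "step_arm", "body": {
  "targets": "-1 0.003 0 0 0 0 0; -1 0.003 0 0 0 0 0"
}}

```text
clock: 6.65
eef_pos: [0.4953, -0.1311, 0.1401]
tool_rot: [-0.03, 1.0, -0.0, -0.0]
ft_force: [-3.2, 1.9, -1.7]
grip_width: -0.0003
grasp_force: 1.4
```

```bash
python3 - <<'E'
from h import *
p,o=now()
q=np.array([.483,-.1305])-AX['r'];print('contact local',q@ex,q@ey)
q=p[:2]-AX['r'];print('now local',q@ex,q@ey,p)
c=np.array([.498,-.1335,.14,p[3]])
for th in range(10,56,5):print(th,rel(pose('r',th,.0145),c))
E
```

```text
contact local -0.015360651488665437 0.08705414719106777
now local -0.0030836754754426663 0.08570703300825336 [ 0.49533803 -0.1310585   0.14013678 93.4348133 ]
10 0.002 0.006 0.000 0.000 0.000 -0.217
15 0.017 0.007 0.000 0.000 0.000 -0.328
20 0.032 0.006 0.000 0.000 0.000 -0.439
25 0.047 0.003 0.000 0.000 0.000 -0.550
30 0.061 -0.001 0.000 0.000 0.000 -0.661
35 0.075 -0.005 0.000 0.000 0.000 -0.773
40 0.089 -0.012 0.000 0.000 0.000 -0.884
45 0.102 -0.019 0.000 0.000 0.000 -0.995
50 0.115 -0.027 0.000 0.000 0.000 -1.106
55 0.126 -0.037 0.000 0.000 0.000 -1.217
```

Call:
{"method": "step_arm", "body": {
  "targets": "-1 0.002 0 0 0 0 -0.11; -1 0.005 0.003 0 0 0 -0.2; -1 0.008 0.005 0 0 0 -0.25; -1 0.008 0.005 0 0 0 -0.25"
}}

```text
clock: 6.98
eef_pos: [0.4995, -0.1294, 0.1403]
tool_rot: [0.069, 0.998, -0.001, 0.0]
ft_force: [-2.6, -1.7, -1.0]
grip_width: 0.0001
grasp_force: 1.2
```

Call:
{"method": "step_arm", "body": {
  "targets": "-1 0.009 0.002 0 0 0 -0.08; -1 0.024 0.001 0 0 0 -0.19; -1 0.039 -0.002 0 0 0 -0.3; -1 0.053 -0.006 0 0 0 -0.41; -1 0.067 -0.01 0 0 0 -0.52; -1 0.081 -0.017 0 0 0 -0.63; -1 0.094 -0.024 0 0 0 -0.745; -1 0.107 -0.032 0 0 0 -0.855; -1 0.107 -0.032 0 0 0 -0.855"
}}

```text
clock: 7.73
eef_pos: [0.5548, -0.1454, 0.1406]
tool_rot: [0.393, 0.919, 0.0, 0.002]
ft_force: [-0.1, -0.9, -0.7]
grip_width: 0.0001
grasp_force: 0.0
```

```bash
python3 - <<'E'
from h import *
p,o=now()
q=p[:2]-AX['r'];print('now local',q@ex,q@ey,p,np.hypot(*q),o['ft_force'])
c=np.array([.5555,-.147,.14,93.43-(.25+.855)*45])
for th in range(55,95,5):print(th,rel(pose('r',th,.0145),c))
E
```

```text
now local 0.055293847958336015 0.06756969468839473 [ 0.5547568  -0.14542192  0.14064485 43.6734007 ] 0.08731021281798858 [-0.13493301 -0.87018066 -0.72787125]
55 0.011 -0.010 0.000 0.000 0.000 -0.112
60 0.022 -0.020 0.000 0.000 0.000 -0.223
65 0.032 -0.032 0.000 0.000 0.000 -0.334
70 0.041 -0.044 0.000 0.000 0.000 -0.445
75 0.049 -0.057 0.000 0.000 0.000 -0.556
80 0.055 -0.070 0.000 0.000 0.000 -0.667
85 0.060 -0.084 0.000 0.000 0.000 -0.779
90 0.065 -0.099 0.000 0.000 0.000 -0.890
```

Call:
{"method": "step_arm", "body": {
  "targets": "-1 0.011 -0.01 0 0 0 -0.11; -1 0.022 -0.02 0 0 0 -0.22; -1 0.032 -0.032 0 0 0 -0.335; -1 0.041 -0.044 0 0 0 -0.445; -1 0.049 -0.057 0 0 0 -0.555; -1 0.055 -0.07 0 0 0 -0.665; -1 0.055 -0.07 0 0 0 -0.665"
}}

```text
clock: 8.32
eef_pos: [0.5818, -0.1798, 0.1407]
tool_rot: [0.617, 0.787, 0.001, 0.001]
ft_force: [0.2, 0.7, -0.5]
grip_width: 0.0001
grasp_force: 0.4
```

Call:
{"method": "step_arm", "body": {
  "targets": "-1 0.004 -0.008 0 0 0 -0.08; -1 0.006 -0.016 0 0 0 -0.12; -1 0.006 -0.016 0 0 0 -0.12"
}}

```text
clock: 8.57
eef_pos: [0.5843, -0.1871, 0.1408]
tool_rot: [0.652, 0.758, 0.001, 0.001]
ft_force: [2.1, 2.4, 0.3]
grip_width: -0.0003
grasp_force: 1.3
```

```bash
python3 - <<'E'
from h import *
p,o=now();q=p[:2]-AX['r'];print(q@ex,q@ey,p[3])
a=snap('top','t2.png');im=a[200:320,200:440]; cv2.imwrite('pics/t2c.png',cv2.resize(im,(800,400),interpolation=2)[:,:,::-1])
E
```

```text
0.08210882453287317 0.02404029641473638 8.602450986687387
```

View pics/t2c.png

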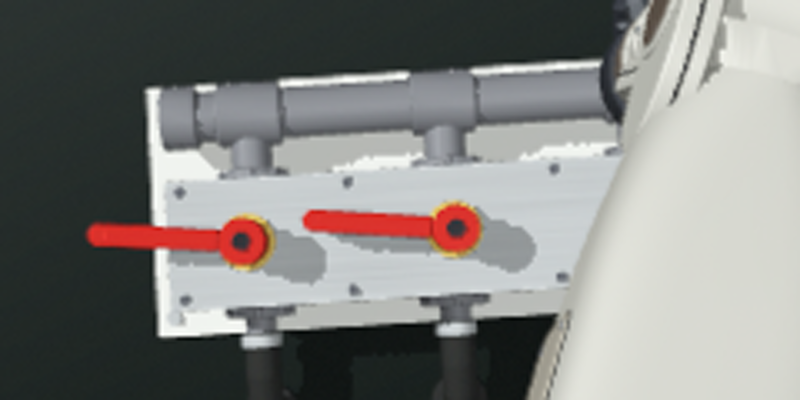

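Call:
{"method": "step_arm", "body": {
  "targets": "-1 0.001 -0.006 0 0 0 -0.06; -1 0.002 -0.012 0 0 0 -0.1; -1 0.002 -0.012 0 0 0 -0.1"
}}

```text
clock: 8.87
eef_pos: [0.5855, -0.1923, 0.1408]
tool_rot: [0.681, 0.732, 0.002, 0.0]
ft_force: [2.2, 4.4, -0.5]
grip_width: -0.0004
grasp_force: 2.4
```

Call:
{"method": "step_arm", "body": {
  "targets": "-1 0 -0.004 0 0 0 0; -1 0 -0.004 0 0 0 0"
}}

```text
clock: 9.03
eef_pos: [0.5855, -0.1929, 0.1408]
tool_rot: [0.681, 0.733, 0.003, -0.0]
ft_force: [2.6, 8.3, 0.4]
grip_width: -0.0001
grasp_force: 4.0
```

Call:
{"method": "step_arm", "body": {
  "targets": "-1 0 -0.003 0 0 0 0; -1 0 -0.003 0 0 0 0"
}}

```text
clock: 9.2
eef_pos: [0.5856, -0.1934, 0.1408]
tool_rot: [0.68, 0.733, 0.003, -0.001]
ft_force: [3.5, 10.8, 0.1]
grip_width: -0.0001
grasp_force: 5.2
```

```bash
python3 - <<'E'
from h import *
c=np.array([.587,-.1995,.14,3.88])
def at(x,y,yaw): return np.r_[AX['r']+x*ex+y*ey,.14,yaw]
for a in [(.083,.05,3.9),(.04,.06,22),(0,.065,36),(-.04,.07,43),(-.04,.12,45)]:print(rel(at(*a),c))
c=at(-.04,.12,43.67)
for L in 'ml':print([rel(pose(L,0,d,r=.085),c) for d in (.04,.02,.008)])
E
```

```text
-0.007 0.077 0.000 0.000 0.000 0.000
-0.094 0.091 0.000 0.000 0.000 0.403
-0.175 0.096 0.000 0.000 0.000 0.714
-0.255 0.101 0.000 0.000 0.000 0.869
-0.261 0.201 0.000 0.000 0.000 0.914
['-0.015 0.230 0.000 0.000 0.000 1.111', '0.025 0.232 0.000 0.000 0.000 1.111', '0.049 0.234 0.000 0.000 0.000 1.111']
['-0.034 0.529 0.000 0.000 0.000 1.111', '0.006 0.531 0.000 0.000 0.000 1.111', '0.030 0.533 0.000 0.000 0.000 1.111']
```

Call:
{"method": "step_arm", "body": {
  "targets": "-1 -0.002 0.03 0 0 0 0; -1 -0.007 0.077 0 0 0 0.1; -1 -0.05 0.085 0 0 0 0.25; -1 -0.1 0.091 0 0 0 0.4; -1 -0.175 0.096 0 0 0 0.55; -1 -0.255 0.101 0 0 0 0.7; -1 -0.258 0.15 0 0 0 0.85; -1 -0.261 0.201 0 0 0 0.884; -1 -0.261 0.201 0 0 0 0.884"
}}

```text
clock: 9.95
eef_pos: [0.4521, -0.0941, 0.1408]
tool_rot: [0.391, 0.92, -0.0, 0.0]
ft_force: [0.0, 1.0, -0.7]
grip_width: 0.0002
grasp_force: 0.0
```

```bash
python3 - <<'E'
from h import *
p,o=now();q=p[:2]-AX['r'];print(q@ex,q@ey,p,o['ft_force'])
a=snap('top','t3.png');im=a[200:320,200:440]; cv2.imwrite('pics/t3c.png',cv2.resize(im,(800,400),interpolation=2)[:,:,::-1])
E
```

```text
-0.04386005897707798 0.12534870012353555 [ 0.45210781 -0.09410822  0.14080112 43.98348377] [ 0.02319128  0.95205495 -0.74705125]
```

View pics/t3c.png

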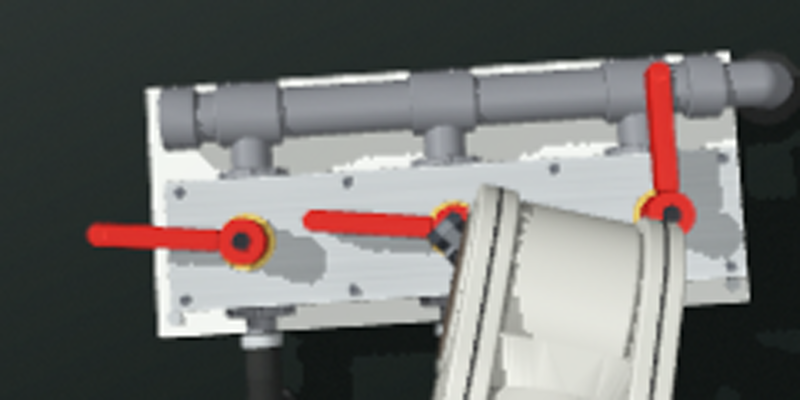

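Call:
{"method": "step_arm", "body": {
  "targets": "-1 -0.002 0.05 0 0 0 0.15; -1 -0.004 0.1 0 0 0 0.3; -1 -0.005 0.15 0 0 0 0.45; -1 -0.006 0.2 0 0 0 0.6; -1 -0.006 0.22 0 0 0 0.75; -1 -0.006 0.22 0 0 0 0.9; -1 -0.006 0.22 0 0 0 1; -1 -0.006 0.22 0 0 0 1"
}}

```text
clock: 10.67
eef_pos: [0.4513, 0.0131, 0.1405]
tool_rot: [0.01, 1.0, -0.001, 0.001]
ft_force: [0.5, 0.8, -0.3]
grip_width: -0.0001
grasp_force: 0.0
```

Call:
{"method": "step_arm", "body": {
  "targets": "-1 0.02 0 0 0 0 0.1; -1 0.04 0 0 0 0 0.1; -1 0.05 0 0 0 0 0.1; -1 0.05 0 0 0 0 0.1"
}}

```text
clock: 11.0
eef_pos: [0.4774, 0.0131, 0.1404]
tool_rot: [-0.026, 1.0, -0.0, 0.001]
ft_force: [-0.6, -0.8, -1.1]
grip_width: -0.0
grasp_force: 0.0
```

Call:
{"method": "step_arm", "body": {
  "targets": "-1 0.004 0.003 0 0 0 0; -1 0.008 0.006 0 0 0 0; -1 0.008 0.006 0 0 0 0"
}}

```text
clock: 11.25
eef_pos: [0.4791, 0.0165, 0.14]
tool_rot: [-0.027, 1.0, -0.0, -0.001]
ft_force: [-0.3, -0.6, -0.5]
grip_width: -0.0002
grasp_force: 0.4
```

Call:
{"method": "step_arm", "body": {
  "targets": "-1 0.004 0 0 0 0 0; -1 0.004 0 0 0 0 0"
}}

```text
clock: 11.42
eef_pos: [0.4802, 0.0165, 0.1399]
tool_rot: [-0.028, 1.0, -0.0, -0.002]
ft_force: [-5.2, -0.6, 1.6]
grip_width: 0.0002
grasp_force: 2.2
```

Call:
{"method": "step_arm", "body": {
  "targets": "-1 0.004 0 0 0 0 0; -1 0.004 0 0 0 0 0"
}}

```text
clock: 11.58
eef_pos: [0.4816, 0.0165, 0.1399]
tool_rot: [-0.028, 1.0, 0.0, -0.002]
ft_force: [-6.5, -0.3, 2.9]
grip_width: -0.0002
grasp_force: 3.3
```

Call:
{"method": "step_arm", "body": {
  "targets": "-1 0.004 0 0 0 0 0; -1 0.004 0 0 0 0 0"
}}

```text
clock: 11.75
eef_pos: [0.4826, 0.0165, 0.1399]
tool_rot: [-0.028, 1.0, 0.0, -0.003]
ft_force: [-9.7, -0.1, 5.2]
grip_width: -0.0003
grasp_force: 4.5
```

Call:
{"method": "step_arm", "body": {
  "targets": "-1 -0.03 0 0 0 0 0; -1 -0.09 0 0 0 0 0; -1 -0.095 0.08 0 0 0 0; -1 -0.1 0.16 0 0 0 0; -1 -0.105 0.24 0 0 0 0; -1 -0.107 0.3 0 0 0 0; -1 -0.107 0.3 0 0 0 0; -1 -0.07 0.3 0 0 0 0; -1 -0.045 0.3 0 0 0 0; -1 -0.041 0.3 0 0 0 0"
}}

```text
clock: 12.58
eef_pos: [0.4678, 0.167, 0.1407]
tool_rot: [-0.028, 1.0, 0.0, 0.002]
ft_force: [0.2, 0.7, 0.4]
grip_width: -0.0
grasp_force: 0.0
```

Call:
{"method": "step_arm", "body": {
  "targets": "-1 0.005 0 0 0 0 0; -1 0.01 0 0 0 0 0; -1 0.01 0 0 0 0 0"
}}

```text
clock: 12.83
eef_pos: [0.4696, 0.1662, 0.1401]
tool_rot: [-0.027, 1.0, 0.0, -0.001]
ft_force: [-0.6, 0.9, 0.1]
grip_width: -0.0001
grasp_force: 0.4
```

Call:
{"method": "step_arm", "body": {
  "targets": "-1 0.005 0 0 0 0 0; -1 0.005 0 0 0 0 0"
}}

```text
clock: 13.0
eef_pos: [0.472, 0.1662, 0.1401]
tool_rot: [-0.028, 1.0, -0.0, -0.001]
ft_force: [-2.8, 0.3, 0.7]
grip_width: 0.0001
grasp_force: 1.3
```

Call:
{"method": "step_arm", "body": {
  "targets": "-1 0.005 0 0 0 0 0; -1 0.005 0 0 0 0 0"
}}

```text
clock: 13.17
eef_pos: [0.475, 0.1663, 0.1401]
tool_rot: [-0.028, 1.0, -0.0, -0.0]
ft_force: [-2.9, 0.4, 0.0]
grip_width: -0.0001
grasp_force: 1.3
```

Call:
{"method": "step_arm", "body": {
  "targets": "-1 0.005 0 0 0 0 0; -1 0.005 0 0 0 0 0"
}}

```text
clock: 13.33
eef_pos: [0.4779, 0.1662, 0.1402]
tool_rot: [-0.028, 1.0, -0.0, -0.0]
ft_force: [-2.2, 0.2, -0.2]
grip_width: -0.0
grasp_force: 1.2
```

```bash
python3 - <<'E'
from h import *
p,o=now();q=p[:2]-AX['l'];print(q@ex,q@ey,p,o['ft_force'])
c=p.copy()
for th in range(10,56,5):print(th,rel(pose('l',th,.0145),c))
E
```

```text
-0.0014527140886840756 0.08351668005378449 [ 0.47790291  0.16624481  0.14017208 93.15867287] [-2.23094713  0.24040124 -0.24668755]
10 0.004 0.006 -0.000 0.000 0.000 -0.211
15 0.019 0.006 -0.000 0.000 0.000 -0.322
20 0.034 0.005 -0.000 0.000 0.000 -0.433
25 0.048 0.002 -0.000 0.000 0.000 -0.544
30 0.063 -0.001 -0.000 0.000 0.000 -0.655
35 0.077 -0.006 -0.000 0.000 0.000 -0.766
40 0.091 -0.012 -0.000 0.000 0.000 -0.878
45 0.104 -0.020 -0.000 0.000 0.000 -0.989
50 0.117 -0.028 -0.000 0.000 0.000 -1.100
55 0.128 -0.038 -0.000 0.000 0.000 -1.211
```

Call:
{"method": "step_arm", "body": {
  "targets": "-1 0.004 0.003 0 0 0 -0.11; -1 0.01 0.006 0 0 0 -0.22; -1 0.019 0.006 0 0 0 -0.32; -1 0.034 0.005 0 0 0 -0.43; -1 0.048 0.002 0 0 0 -0.54; -1 0.063 -0.001 0 0 0 -0.65; -1 0.077 -0.006 0 0 0 -0.76; -1 0.091 -0.012 0 0 0 -0.88; -1 0.104 -0.02 0 0 0 -0.99; -1 0.104 -0.02 0 0 0 -0.99"
}}

```text
clock: 14.17
eef_pos: [0.5315, 0.1561, 0.1403]
tool_rot: [0.354, 0.935, 0.0, 0.001]
ft_force: [0.4, -0.3, -0.3]
grip_width: -0.0001
grasp_force: 0.0
```

```bash
python3 - <<'E'
from h import *
p,o=now();q=p[:2]-AX['l'];print(q@ex,q@ey,p,o['ft_force'])
c=p.copy()
for th in range(50,91,5):print(th,rel(pose('l',th,.0145),c))
E
```

```text
0.051351619141427066 0.07001082331953358 [ 0.53146346  0.15614665  0.14030213 48.48879063] [ 0.35736939 -0.25811017 -0.34816871]
50 0.009 -0.008 -0.001 0.000 0.000 -0.107
55 0.021 -0.017 -0.001 0.000 0.000 -0.218
60 0.032 -0.028 -0.001 0.000 0.000 -0.329
65 0.042 -0.039 -0.001 0.000 0.000 -0.440
70 0.051 -0.051 -0.001 0.000 0.000 -0.552
75 0.058 -0.064 -0.001 0.000 0.000 -0.663
80 0.065 -0.078 -0.001 0.000 0.000 -0.774
85 0.070 -0.092 -0.001 0.000 0.000 -0.885
90 0.074 -0.106 -0.001 0.000 0.000 -0.996
```

Call:
{"method": "step_arm", "body": {
  "targets": "-1 0.009 -0.008 0 0 0 -0.11; -1 0.021 -0.017 0 0 0 -0.22; -1 0.032 -0.028 0 0 0 -0.33; -1 0.042 -0.039 0 0 0 -0.44; -1 0.051 -0.051 0 0 0 -0.55; -1 0.058 -0.064 0 0 0 -0.66; -1 0.065 -0.078 0 0 0 -0.77; -1 0.069 -0.088 0 0 0 -0.86; -1 0.069 -0.088 0 0 0 -0.86"
}}

```text
clock: 14.92
eef_pos: [0.5653, 0.1129, 0.1405]
tool_rot: [0.643, 0.766, 0.001, 0.0]
ft_force: [1.3, 1.8, -1.3]
grip_width: -0.0001
grasp_force: 0.8
```

Call:
{"method": "step_arm", "body": {
  "targets": "-1 0.002 -0.006 0 0 0 -0.06; -1 0.003 -0.01 0 0 0 -0.1; -1 0.003 -0.01 0 0 0 -0.1"
}}

```text
clock: 15.17
eef_pos: [0.5668, 0.1087, 0.1405]
tool_rot: [0.672, 0.741, 0.002, 0.0]
ft_force: [1.6, 4.2, -2.5]
grip_width: 0.0003
grasp_force: 2.0
```

```bash
python3 - <<'E'
from h import *
p,o=now();q=p[:2]-AX['l'];print(q@ex,q@ey,p,o['ft_force'])
E
```

```text
0.08359425992474655 0.020442054108138978 [0.56681287 0.10874337 0.14050519 5.60303251] [ 1.57459986  4.19739342 -2.49547199]
```

Call:
{"method": "step_arm", "body": {
  "targets": "-1 0 -0.005 0 0 0 0; -1 0 -0.005 0 0 0 0"
}}

```text
clock: 15.33
eef_pos: [0.5669, 0.107, 0.1406]
tool_rot: [0.671, 0.741, 0.002, -0.0]
ft_force: [2.1, 6.1, -2.7]
grip_width: 0.0
grasp_force: 3.3
```

Call:
{"method": "step_arm", "body": {
  "targets": "-1 0 -0.003 0 0 0 0; -1 0 -0.003 0 0 0 0"
}}

```text
clock: 15.5
eef_pos: [0.567, 0.1066, 0.1406]
tool_rot: [0.671, 0.742, 0.003, -0.001]
ft_force: [3.0, 8.4, -3.9]
grip_width: -0.0002
grasp_force: 4.5
```

Call:
{"method": "step_arm", "body": {
  "targets": "-1 0 -0.003 0 0 0 0; -1 0 -0.003 0 0 0 0; -1 0 0.03 0 0 0 0; -1 0 0.07 0 0 0 0.1; -1 -0.08 0.07 0 0 0 0.25; -1 -0.16 0.07 0 0 0 0.4; -1 -0.24 0.07 0 0 0 0.55; -1 -0.26 0.02 0 0 0 0.7; -1 -0.255 -0.05 0 0 0 0.85; -1 -0.255 -0.05 0 0 0 1"
}}

```text
clock: 16.33
eef_pos: [0.4372, 0.0749, 0.1408]
tool_rot: [0.336, 0.942, -0.002, 0.001]
ft_force: [-0.0, -0.3, 0.7]
grip_width: -0.0002
grasp_force: 0.0
```

```bash
python3 - <<'E'
from h import *
p,o=now();print(p,o['ft_force'],rel(pose('m',0,.04),p))
im=bot.camera('top');k,l,s,c=cv2.connectedComponentsWithStats(red(im));print(s[1:][s[1:,4]>60])
E
```

```text
[ 0.43718811  0.07494986  0.1407957  50.78598349] [-0.02541765 -0.27932608  0.67354078] 0.024 -0.119 -0.002 0.000 0.000 0.953
[[392 219  17  53 438]
 [267 227  13  44 274]
 [291 262  53  13 360]]
```

Call:
{"method": "step_arm", "body": {
  "targets": "-1 0.012 -0.06 0 0 0 0.15; -1 0.024 -0.115 0 0 0 0.3; -1 0.024 -0.115 0 0 0 0.45; -1 0.024 -0.115 0 0 0 0.6; -1 0.024 -0.115 0 0 0 0.75; -1 0.024 -0.115 0 0 0 0.95; -1 0.024 -0.115 0 0 0 0.95; -1 0.05 -0.115 0 0 0 0.95; -1 0.075 -0.115 0 0 0 0.95; -1 0.08 -0.115 0 0 0 0.95"
}}

```text
clock: 17.22
eef_pos: [0.4797, 0.0211, 0.1405]
tool_rot: [-0.028, 1.0, -0.001, 0.001]
ft_force: [-2.3, 0.3, 2.7]
grip_width: 0.0002
grasp_force: 1.3
```

Call:
{"method": "step_arm", "body": {
  "targets": "-1 0.005 0 0 0 0 0; -1 0.01 0 0 0 0 0; -1 0.01 0 0 0 0 0"
}}

```text
clock: 17.47
eef_pos: [0.4827, 0.0211, 0.1402]
tool_rot: [-0.028, 1.0, -0.0, -0.001]
ft_force: [-1.6, 0.3, 0.6]
grip_width: 0.0001
grasp_force: 0.9
```

Call:
{"method": "step_arm", "body": {
  "targets": "-1 0.005 0 0 0 0 0; -1 0.005 0 0 0 0 0"
}}

```text
clock: 17.63
eef_pos: [0.4855, 0.0211, 0.1402]
tool_rot: [-0.028, 1.0, 0.0, -0.0]
ft_force: [-3.7, 0.8, -0.1]
grip_width: -0.0001
grasp_force: 1.2
```

Call:
{"method": "step_arm", "body": {
  "targets": "-1 0.005 0 0 0 0 0; -1 0.005 0 0 0 0 0"
}}

```text
clock: 17.8
eef_pos: [0.4883, 0.021, 0.1402]
tool_rot: [-0.028, 1.0, -0.0, -0.0]
ft_force: [-2.4, 0.4, -0.1]
grip_width: -0.0001
grasp_force: 1.2
```

Call:
{"method": "step_arm", "body": {
  "targets": "-1 0.004 0.003 0 0 0 -0.11; -1 0.01 0.004 0 0 0 -0.22; -1 0.019 0.002 0 0 0 -0.32; -1 0.034 -0.001 0 0 0 -0.43; -1 0.048 -0.005 0 0 0 -0.54; -1 0.063 -0.009 0 0 0 -0.65; -1 0.077 -0.014 0 0 0 -0.76; -1 0.09 -0.02 0 0 0 -0.88; -1 0.102 -0.028 0 0 0 -0.99; -1 0.102 -0.028 0 0 0 -0.99"
}}

```text
clock: 18.63
eef_pos: [0.541, 0.007, 0.1403]
tool_rot: [0.354, 0.935, 0.001, 0.001]
ft_force: [0.3, 0.7, -0.1]
grip_width: 0.0002
grasp_force: 0.1
```

```bash
python3 - <<'E'
from h import *
p,o=now();q=p[:2]-AX['m'];print(q@ex,q@ey,p,o['ft_force'])
c=p.copy()
for th in range(50,91,5):print(th,rel(pose('m',th,.0145),c))
E
```

```text
0.05134651021986446 0.07053903997898861 [5.41026023e-01 6.98106293e-03 1.40292317e-01 4.85287060e+01] [ 0.2590303   0.6805761  -0.07884041]
50 0.009 -0.009 -0.001 0.000 0.000 -0.108
55 0.021 -0.018 -0.001 0.000 0.000 -0.219
60 0.032 -0.029 -0.001 0.000 0.000 -0.330
65 0.042 -0.040 -0.001 0.000 0.000 -0.441
70 0.051 -0.053 -0.001 0.000 0.000 -0.552
75 0.058 -0.065 -0.001 0.000 0.000 -0.664
80 0.065 -0.079 -0.001 0.000 0.000 -0.775
85 0.070 -0.093 -0.001 0.000 0.000 -0.886
90 0.074 -0.108 -0.001 0.000 0.000 -0.997
```

Call:
{"method": "step_arm", "body": {
  "targets": "-1 0.009 -0.008 0 0 0 -0.11; -1 0.021 -0.018 0 0 0 -0.22; -1 0.032 -0.029 0 0 0 -0.33; -1 0.042 -0.04 0 0 0 -0.44; -1 0.051 -0.052 0 0 0 -0.55; -1 0.058 -0.065 0 0 0 -0.66; -1 0.065 -0.079 0 0 0 -0.77; -1 0.069 -0.089 0 0 0 -0.86; -1 0.069 -0.089 0 0 0 -0.86"
}}

```text
clock: 19.38
eef_pos: [0.5746, -0.0377, 0.1403]
tool_rot: [0.643, 0.766, 0.001, 0.001]
ft_force: [0.7, 0.5, -0.1]
grip_width: 0.0
grasp_force: 0.5
```

Call:
{"method": "step_arm", "body": {
  "targets": "-1 0.002 -0.006 0 0 0 -0.06; -1 0.003 -0.01 0 0 0 -0.1; -1 0.003 -0.01 0 0 0 -0.1"
}}

```text
clock: 19.63
eef_pos: [0.576, -0.0417, 0.1404]
tool_rot: [0.672, 0.741, 0.001, 0.0]
ft_force: [1.4, 4.3, -1.5]
grip_width: -0.0001
grasp_force: 1.8
```

Call:
{"method": "step_arm", "body": {
  "targets": "-1 0 -0.005 0 0 0 0; -1 0 -0.005 0 0 0 0"
}}

```text
clock: 19.8
eef_pos: [0.576, -0.043, 0.1404]
tool_rot: [0.671, 0.741, 0.002, -0.001]
ft_force: [3.6, 7.7, -2.1]
grip_width: -0.0001
grasp_force: 3.4
```

Call:
{"method": "step_arm", "body": {
  "targets": "-1 0 -0.003 0 0 0 0; -1 0 -0.003 0 0 0 0"
}}

```text
clock: 19.97
eef_pos: [0.5761, -0.0434, 0.1405]
tool_rot: [0.671, 0.742, 0.003, -0.001]
ft_force: [2.9, 9.3, -1.7]
grip_width: 0.0002
grasp_force: 4.7
```

Call:
{"method": "step_arm", "body": {
  "targets": "-1 0 -0.002 0 0 0 0; -1 0 -0.002 0 0 0 0; -1 0 0.03 0 0 0 0; -1 0 0.08 0 0 0 0; -1 0 0.08 0.07 0 0 0; -1 0 0.08 0.15 0 0 0; -1 -0.08 0.08 0.22 0 0 0; -1 -0.16 0.08 0.28 0 0 0; -1 -0.24 0.08 0.3 0 0 0; -1 -0.3 0.08 0.3 0 0 0"
}}

```text
clock: 20.8
eef_pos: [0.4312, -0.0071, 0.2924]
tool_rot: [0.672, 0.741, 0.001, 0.003]
ft_force: [0.0, -0.8, 0.3]
grip_width: -0.0003
grasp_force: 0.0
```

Call:
{"method": "step_arm", "body": {
  "targets": "-1 -0.08 0.08 0 0 0 0; -1 -0.12 0.16 0 0 0 0; -1 -0.12 0.24 0 0 0 0; -1 -0.12 0.32 0 0 0 0; -1 -0.12 0.4 0 0 0 0; -1 -0.12 0.48 0 0 0 0; -1 -0.12 0.48 0 0 0 0; -1 -0.12 0.48 0 0 0 0"
}}

```text
clock: 21.47
eef_pos: [0.3708, 0.2355, 0.2893]
tool_rot: [0.67, 0.742, 0.0, 0.001]
ft_force: [0.3, -0.0, -0.4]
grip_width: 0.0001
grasp_force: 0.0
```

```bash
python3 - <<'E'
from h import *
p,o=now();print(p,o['ft_force'],np.abs(o['joint_vel']).max())
a=snap('top','t5.png');im=a[200:320,200:440]; cv2.imwrite('pics/t5c.png',cv2.resize(im,(800,400),interpolation=2)[:,:,::-1])
k,l,s,c=cv2.connectedComponentsWithStats(red(a))
for i in range(1,k):
    if s[i][4]<100: continue
    v,u=np.nonzero(l==i);m=v<s[i][1]+s[i][3]-17
    q=np.polyfit(v[m],u[m],1);f=lambda y:onz('top',np.polyval(q,y),y,.157)
    d=f(s[i][1])-f(s[i][1]+35);print(s[i],'lever deg',90-np.degrees(np.arctan2(d[1],d[0]))+3.67)
E
```

```text
[0.37077369 0.2355288  0.28934754 5.83443981] [ 0.26980857 -0.04610591 -0.38153027] 0.06472914377062537
[392 219  17  53 438] lever deg 90.42598559900011
[330 223  14  52 373] lever deg 90.09808131383484
[266 227  14  52 388] lever deg 89.60207518578717
```

View pics/t5c.png

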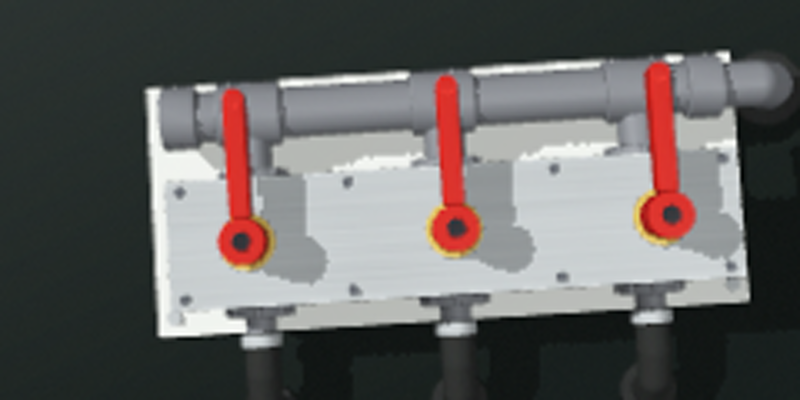

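All three levers lie along +x at about 90°: ends near crop pixels (233,95), (447,82) and (658,68). The arm is clear of everything, so I'm handing in.

```bash
python3 -c "from workcell import bot;print(bot.job_done())"
```

```text
the job is handed in; nothing more can be done
None
```

All three suction valves are open (order right, left, middle), each lever measured at about 90° with the arm clear, and the job was handed in at about 21.5 s; no verdict came back.

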